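# Press the cap mat home on a well plate with the toggle-clamp press

## Task

Set the filled well plate, kept level, into the press nest, square and right up against its side pins and end pin. Swing the red clamp handle over centre until the clamp locks on the cap mat by itself, take your hand off it for two seconds so that the caps are pressed fully home, then swing the clamp back fully open and leave the plate in the nest against the pins. Do not disturb the other labware.

Things in the scene. Friction and masses are not known exactly. Their poses are not given: they have to be found in the camera images.
- plate: white 48-well plate, 60 (x) by 84 (y) by 28 mm high, flat upright sides, about 130 g, loose on the bench. Origin: centre of its underside, z up. A blue cap mat (54 x 78 x 4 mm) lies on top, its plugs only started in the wells: mat top 37 mm above the plate's underside at most, 32 mm when home. Lift the plate across its 60 mm width. It may sit in the nest either way round.
- cap_mat (a joint): how far the cap mat has been pushed down on the plate, m: 0 = 5 mm proud, 0.005 = fully home. It starts between 0 and 0.0015, moves against about 12 N of plug friction and stays where it is left.
- fixture: the press, fixed to the bench: aluminium base plate 130 (x) by 240 mm (y), top 12 mm above the bench. Origin: centre of its underside, on the bench; +y points from the clamp to the nest. The clamp bracket, 54 mm wide over its flanges, stands between y = -105 and -20 mm. The arm is at most 22 mm wide, open it stands above the bracket, clear of the nest.
- nest_seat (a point): where the plate's origin lies when it stands on the black nest pad (top 16 mm above the bench) against all pins, axes parallel to the fixture's; at fixture (0, 55, 16) mm. Three 8 mm steel pins, tops 30 mm above the bench: two on the fixture's +x side (x = 34, y = 25 and 85 mm) and one at the clamp end (x = 0, y = 9 mm). The -x side and +y end are open.
- clamp_arm (a joint): swing of the clamp arm, rad: 0 = open (10 degrees past upright, stays by gravity). With a plate in the nest the pressure plate meets the mat at about 1.6, pushes it home and then loads a buffer spring; just before dead centre and locked past it the arm stands at the same 1.69, so this value does not tell locked from not yet. Let go short of dead centre it springs back.
- clamp_grip (a point): a point on the axis of the red handle grip (20 mm wide along fixture x, 22 mm deep, 82 mm long), 30 mm short of its end; z points outward along the handle. Open, the handle lies level, pointing to the fixture's -y; locked, it stands up. Pinched across its 20 mm it can turn, and slip, between the pads. About 7 N carries it over centre; it then snaps onto a solid stop. About 6 N unlocks it.
- clamp_pivot (a point): pivot of the clamp arm, at fixture (0, -35, 58) mm. Path of clamp_grip in the fixture's y-z plane x = 0, as clamp_arm: (y, z) mm: 0: (-188, 77), 0.2: (-183, 96), 0.4: (-175, 118), 0.6: (-162, 140), 0.8: (-146, 161), 1.0: (-125, 179), 1.2: (-100, 194), 1.4: (-71, 204), 1.6: (-38, 209), 1.7: (-18, 209), dead centre: about (-4, 208), locked on the stop: (3, 207).
- pressure_plate: aluminium pressure plate with rubber face, 50 x 70 mm, 10 mm thick, swivelling on the spindle at the end of the clamp arm, 90 mm from the arm's pivot; presses the mat with about 18 N when locked. Origin: its swivel, 12 mm above its underside when level.
- tube_rack: pink tube rack with a few tubes, 70 x 110 mm, 58 mm high; bystander. Origin: centre of its underside.
- tip_box: navy pipette-tip box with yellow lid, 80 x 120 mm, 68 mm high; bystander. Origin: centre of its underside.
- reservoir: white open reagent reservoir, 66 x 146 mm, 30 mm high; bystander. Origin: centre of its underside.
Mind the look-alikes: they are no part of the job. What is meant by the plate is not yellow, and is the larger of those in its own colour.

How it is judged (in metres and radians):
On the way, in this order (a step that is already met when the one before it is completed fails the run):
1. the plate stands in the nest against the three pins, let go (x of plate in the frame of nest_seat between -0.0025 and 0.0025 m and y of plate in the frame of nest_seat between -0.0025 and 0.0025 m and z of plate in the frame of nest_seat below 0.003 m and angle between the y axis of plate and the y axis of nest_seat, either way round below 0.04 rad and angle between plate's own z axis and vertical below 0.04 rad and contact force between each of the fingers, the arm and plate below 0.3 N), for 0.2 s.
2. the clamp, locked and untouched by the robot, presses the cap mat fully home for 1.5 s (contact force between pressure_plate and plate above 12 N and value of joint cap_mat above 0.0042 m and value of joint clamp_arm above 1.6 rad and contact force between each of the fingers, the arm and fixture below 0.3 N), for 1.5 s.
At the end, for the whole second after the job is handed in: The clamp is swung fully open again (clamp_arm below 0.2 rad), the cap mat is home (within 0.8 mm), and the plate rests untouched on the nest pad within 2.5 mm of its place against the pins and square to them within 2.3 degrees (value of joint clamp_arm below 0.2 rad and value of joint cap_mat above 0.0042 m and x of plate in the frame of nest_seat between -0.0025 and 0.0025 m and y of plate in the frame of nest_seat between -0.0025 and 0.0025 m and z of plate in the frame of nest_seat below 0.003 m and angle between the y axis of plate and the y axis of nest_seat, either way round below 0.04 rad and angle between plate's own z axis and vertical below 0.04 rad and linear speed of plate below 0.02 m/s).
It fails at once if the filled plate is tipped more than 20 degrees (angle between plate's own z axis and vertical above 0.35 rad).
It fails at once if the tube rack is pushed more than 20 mm (distance of tube_rack from where it was at the start of the episode above 0.02 m).
It fails at once if the tip box is pushed more than 20 mm (distance of tip_box from where it was at the start of the episode above 0.02 m).
It fails at once if the reservoir is pushed more than 20 mm (distance of reservoir from where it was at the start of the episode above 0.02 m).
It also fails if it takes over 62 s, if anything falls off the work surface, if the arm or the gripper's body presses on something with over 40 N, if the wrist force passes 120 N, or if a joint passes its speed limit or range.

## Robot

A 6-joint arm with a two-finger parallel gripper is mounted at the origin on the work surface. World frame = base frame: x ahead of the robot, y to its left, z up, the work surface at z = 0. Lengths are in m, angles in degrees, forces in N, time in s.
With the tool pointing down it reaches from about 0.3 to 0.75 m from the base axis. Payload 8.5 kg.
Tool frame: the origin (TCP) lies between the finger pads; the fingertips stand 8 mm ahead of it and the grasp point (between the pads) lies 11 mm behind it (r.tip_reach is the distance from the TCP to the fingertips, in m); z points along the fingers, y is the line along which they close (so a half turn about z gives the same grasp; the last joint's range is limited). The gripper opens to 88 mm and grips with 3 to 60 N. Pads are 18 mm wide; open, the fingers measure 123 mm over their backs; the gripper's body (75 mm by 187 mm) begins 45 mm behind the grasp point.
Start: joints at [-83.669, 21.807, 74.336, -0, 83.858, -12.336], TCP at [0.176, -0.521, 0.247] pointing down, gripper open.
Joint ranges: [-178.18, 178.18], [-50.72, 133.34], [12.68, 142.11], [-81.47, 261.47], [9.98, 163.14], [-165.26, 165.26]. Speed limits (degrees/s): [136.94, 136.94, 180, 180, 180, 180].

## Interface

Orientations are given as [roll, pitch, yaw] about the fixed x, y, z axes, in that order (R = Rz(yaw) Ry(pitch) Rx(roll)).
In Python, from plant import r gives the robot as it stands.
- The arm moves only by the tool servo_tool, never from a script. Its argument "targets" is a list of rows, each a list of 3 entries, a list of its own where there are three numbers: the shift along the tool's x, y, z in units of 20 mm (1.0 is 20 mm), then the turn, a rotation vector about the tool's x, y, z in units of 0.1 rad (1.0 is 0.1 rad), then the closure, from 0 (fully open) to 1 (shut). In form: [[[x, y, z], [ax, ay, az], fingers], ...]. A call has 1 to 12 rows; each row shifts and turns the commanded pose from where the row before left it, along the tool's axes as they then stand; what a row does not reach is not made up. A row lasts 1/8 s, in which the tool goes at most 62.5 mm and 10.7 degrees, less where a joint would pass 70% of its speed; a pose out of reach is approached as far as the arm can. A call with a number of a shift or a turn outside -1 to 1 is refused whole. A call with a gripper value outside its range is refused whole. The fingers move at their own pace and stop on an object; "squeeze" is the grip in N (left out, the last holds). Time passes only in rows, so rows that do not move let the fingers close. It gives the time, the measured TCP pose, the force, the opening and the grip force at its end, in the units of the state.
- r.observe(): the state, without advancing time (a new reading comes with each control period).
- r.camera(name): name is "side" or "top"; returns a dict with "frame" (420x560x3 uint8, blue, green, red), "depth" (420x560 float32, m along the optical axis (not along the pixel's ray), 0 where there is no reading), "intrinsics" (3x3 intrinsics, pixels), "k1" (the pictures are not rectified: a ray, as slopes to the right and down, at radius r is drawn at 1 + k1 r^2 times it, then the intrinsics apply), "position" and "attitude" of the camera in the world. Camera axes: x right, y up, looking along -z (the intrinsics and any distortion apply to the point x, -y, -z); pixel columns grow to the right and rows downward; lengths in m; the calibration is good to about 2 mm. A picture is of the moment at which its call begins.
- r.sign_off(): hands the job in; it is judged then, once.
Trained networks look in a picture, given as the dict that the camera call returned (one of the last four; its "shot" number tells which), for a name from the list of things; names that differ only in an ending like _2 or _b are one class to them, and where a whole thing is asked for, a point or a joint stands for the part that bears it (a point fixed in the world has none). Each returns a list of dicts, best first, with "confidence" (0 to 1); they miss things now and then, are a little off and sometimes report something else, mostly with a low value. They report only what shows in the picture. A call takes as long as a camera call. They do not tell look-alikes from the thing itself.
- r.regions_of(picture, thing): "mask" (420x560 bool, what is visible of it) and "rect" ([left, top, width, height] in pixels, round what is visible of it).
- r.pinpoint(picture, thing): "uv" ([column, row] in pixels: a listed point, or the origin of a listed thing).
The state is a dict: "time": time; "q": joint angles; "dq": joint speeds; "joint_efforts": joint torques, N m; "position": TCP position; "orientation": TCP orientation; "wrist_force": force on the tool from outside, world axes, zero at the start; "moment": the same for the moment, N m; "gripper_width": finger opening in m; "grip_force": force on a finger pad.
Only numpy, scipy, OpenCV 4.12 (cv2) and the standard library are available. Lean on these libraries where they do the work, as an engineer would, in place of code of your own. Each camera call takes 0.05 s, during which the arm holds its last target. There are 200 camera calls.

## Working session

There is one attempt and no reset: what is moved stays moved. The work goes in short steps, Python scripts to look and compute and a tool call to move; the robot and the scene stay as the last step left them, time stands still between calls to the robot, and variables do not carry over. Pictures are saved under pics/ and viewed, at most 10 in all, crops included, and the job is handed in when it is done.

Besides the shell and the picture viewer there is one more tool, called by a JSON object that holds its "method" and its "body". servo_tool: Moves the arm, as the interface text tells. Its arguments: {"type":"object","properties":{"targets":{"type":"array"},"squeeze":{"type":"number"}},"required":["targets"]}

```bash
mkdir -p pics; ls; cat > h.py <<'E'
import numpy as np, cv2
from plant import r
from scipy.spatial.transform import Rotation as Ro
def att(p):
    a=np.array(p["attitude"],float)
    if a.shape==(3,3): return a
    return Ro.from_euler('xyz',a,degrees=True).as_matrix()
def rays(p,uv):
    K=np.array(p["intrinsics"],float); uv=np.asarray(uv,float).reshape(-1,2)
    d=(uv-K[[0,1],2])/[K[0,0],K[1,1]]; s=d.copy()
    for _ in range(20): s=d/(1+p["k1"]*(s**2).sum(1,keepdims=True))
    return np.c_[s[:,0],-s[:,1],-np.ones(len(s))]
def atz(p,uv,z):   # pixel ray meets height z
    d=rays(p,uv)@att(p).T; o=np.array(p["position"])
    return o+d*((z-o[2])/d[:,2])[:,None]
def cloud(p,mask):
    v,u=np.nonzero(mask&(p["depth"]>0)); d=p["depth"][v,u]
    return rays(p,np.c_[u,v])*d[:,None]@att(p).T+np.array(p["position"])
E
python3 - <<'E'
from h import *
for n in ("top","side"):
    p=r.camera(n); cv2.imwrite(f"pics/{n}0.png",p["frame"]); print(n,p["position"],p["attitude"],p["intrinsics"],p["k1"])
    for t in ("plate","fixture","tube_rack","tip_box","reservoir","pressure_plate"):
        for m in r.regions_of(p,t)[:4]:
            c=cloud(p,m["mask"]); print(t,round(m["confidence"],2),m["rect"],np.round(np.median(c,0),3),np.round(c[:,2].max(),3))
    for t in ("plate","fixture","nest_seat","clamp_grip","clamp_pivot"):
        for m in r.pinpoint(p,t)[:4]: print(" pt",t,round(m["confidence"],2),np.round(m["uv"],1))
print(r.observe())
E
```

```text
pics
top [ 0.42457397 -0.01835992  1.46776095] [  6.27470271   0.76612451 -89.29017505] [[443.99005676   0.         274.48647618]
 [  0.         443.99005676 208.99464375]
 [  0.           0.           1.        ]] -0.12039627408464611
plate 0.82 [179.0, 217.7, 27.4, 21.4] [0.511 0.262 0.035] 0.047
plate 0.81 [149.2, 231.6, 20.8, 17.7] [0.474 0.382 0.025] 0.034
plate 0.66 [196.9, 258.2, 19.3, 30.0] [0.379 0.226 0.036] 0.046
fixture 0.74 [248.3, 208.7, 103.2, 37.8] [ 0.523 -0.036  0.014] 0.189
tube_rack 0.93 [385.8, 237.7, 43.7, 28.0] [ 0.447 -0.432  0.043] 0.064
tip_box 0.71 [136.5, 171.7, 41.4, 29.5] [0.657 0.379 0.066] 0.076
reservoir 0.64 [251.3, 143.8, 45.8, 27.3] [0.761 0.013 0.008] 0.04
 pt plate 0.87 [195.3 230.3]
 pt plate 0.58 [208.2 270.8]
 pt plate 0.5 [158.6 242. ]
 pt fixture 0.92 [283.7 226.3]
 pt fixture 0.21 [160.7 186.3]
 pt nest_seat 0.78 [265.  226.1]
 pt clamp_grip 0.48 [347.6 227.5]
 pt clamp_pivot 0.71 [299.3 225.7]
 pt clamp_pivot 0.33 [303.2 225.3]
side [-0.11774628  0.72982044  0.72330944] [  59.26427931    0.66841467 -137.18831436] [[497.1931675    0.       
[... 934 characters left out ...]
6 [304.6 228. ]
{'time': 1.2, 'q': array([-8.36693235e+01,  2.18088842e+01,  7.43358184e+01, -8.91292315e-04,
        8.38575467e+01, -1.23350682e+01]), 'dq': array([-0.04436769, -0.063227  ,  0.02587365,  0.04399553, -0.03389953,
        0.00991154]), 'joint_efforts': array([ 2.43947630e-03, -4.37790406e+01, -2.24726415e+01,  7.14700995e-02,
        3.14283406e-02, -1.93983070e-07]), 'position': array([ 0.17602472, -0.52105669,  0.24672699]), 'orientation': array([-1.79997613e+02,  3.85212760e-04,  1.86658401e+01]), 'wrist_force': array([ 0.12573066,  0.17905452, -0.15113156]), 'moment': array([-0.02651635, -0.03812963, -0.002947  ]), 'grip_force': 0.0, 'gripper_width': 0.08781690702895682}
```

```bash
python3 - <<'E'
import cv2,numpy as np
a=cv2.imread("pics/top0.png")[130:310,120:440]; b=cv2.imread("pics/side0.png")[160:400,60:380]
cv2.imwrite("pics/a.png",cv2.resize(a,None,fx=2.5,fy=2.5,interpolation=2)); cv2.imwrite("pics/b.png",cv2.resize(b,None,fx=2.5,fy=2.5,interpolation=2))
E
```

```text
(no output)
```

View pics/a.png

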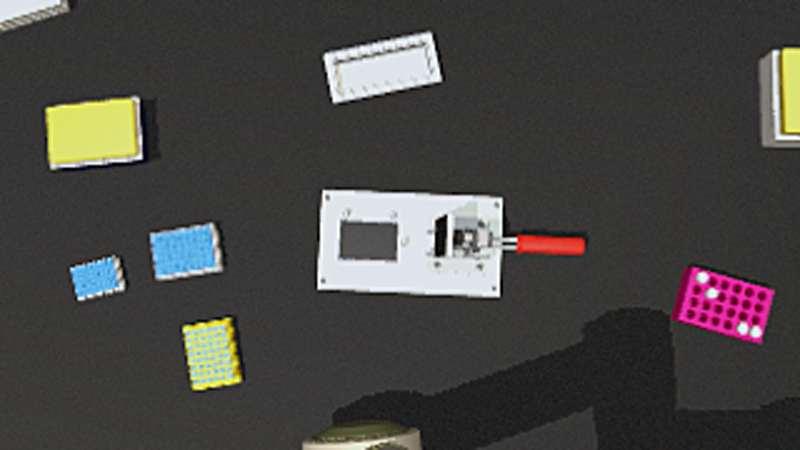

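View pics/b.png

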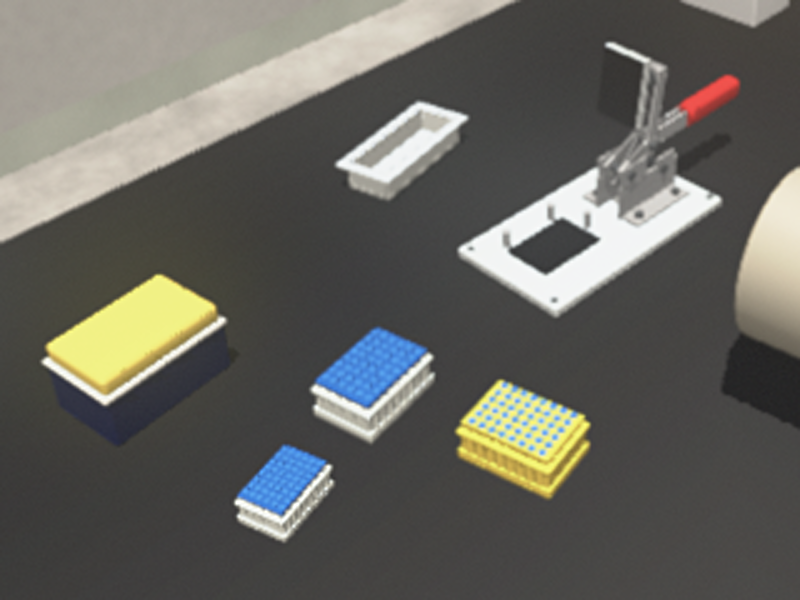

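```bash
cat >> h.py <<'E'
def rect(p,mask,z):
    "min-area rectangle of a mask on the plane z: centre, size, yaw of long side (deg)"
    c,_=cv2.findContours(mask.astype(np.uint8),cv2.RETR_EXTERNAL,cv2.CHAIN_APPROX_NONE)
    c=max(c,key=cv2.contourArea)[:,0]
    w=atz(p,c,z)[:,:2]; b=cv2.minAreaRect((w*1000).astype(np.float32))
    q=cv2.boxPoints(b); e=[q[1]-q[0],q[2]-q[1]]; e.sort(key=np.linalg.norm)
    return np.round(b[0],1),[round(float(np.linalg.norm(x)),1) for x in e],round(float(np.degrees(np.arctan2(e[1][1],e[1][0]))%180),2)
def blue(p,box):
    h=cv2.cvtColor(p["frame"],cv2.COLOR_BGR2HSV); m=cv2.inRange(h,(95,90,60),(125,255,255))>0
    k=np.zeros_like(m); l,t,w,hh=[int(x) for x in box]; k[t-4:t+hh+5,l-4:l+w+5]=1
    return m&k
E
python3 - <<'E'
from h import *
for n in ("top","side"):
    p=r.camera(n); R=r.regions_of(p,"plate")
    m=[x for x in R if abs(cloud(p,x["mask"])[:,:2].mean(0)-[.50,.27]).max()<.04]
    if m: print(n,"mat",rect(p,blue(p,m[0]["rect"]),.036))
    f=r.regions_of(p,"fixture")[0]["mask"]
    g=cv2.cvtColor(p["frame"],cv2.COLOR_BGR2HSV); P=p["frame"].min(2)
    v,u=np.nonzero(p["depth"]>0); 
    w=np.zeros(p["depth"].shape+(3,)); w[v,u]=cloud(p,p["depth"]>0)
    bm=(P>130)&(w[...,2]<.03)&(abs(w[...,0]-.52)<.12)&(abs(w[...,1]+.03)<.19)
    print(" base",rect(p,bm,.012))
    red=(cv2.inRange(g,(0,120,80),(8,255,255))|cv2.inRange(g,(172,120,80),(180,255,255)))>0
    red&=(abs(w[...,0]-.52)<.12)&(abs(w[...,1]+.2)<.15)
    print(" red",rect(p,red,.077+.011 if n=="top" else .077), np.round(np.median(w[red],0),3))
    dark=(p["frame"].max(2)<70); ins=bm.astype(np.uint8); ins=cv2.morphologyEx(ins,cv2.MORPH_CLOSE,np.ones((45,45)))>0
    pad=dark&ins&(abs(w[...,1]-.03)<.07)
    print(" pad",rect(p,pad,.016))
    for t,z in(("fixture",0),("nest_seat",.016),("clamp_grip",.077),("clamp_pivot",.058),("plate",0)):
        for x in r.pinpoint(p,t)[:2]: print("  ",t,round(x["confidence"],2),np.round(atz(p,x["uv"],z)[0],4))
E
```

```text
top mat (array([510.6, 267.5]), [53.6, 78.5], 100.23)
 base (array([525.8, -36. ]), [132.5, 255.5], 88.12)
 red (array([ 520.3, -201.3]), [21.9, 84.5], 90.56) [ 0.519 -0.203  0.086]
 pad (array([505.1,  -6.2]), [0.0, 0.0], 0.0)
   fixture 0.61 [ 0.5158 -0.0311  0.    ]
   nest_seat 0.84 [0.5312 0.0318 0.016 ]
   clamp_grip 0.57 [ 0.5187 -0.2194  0.077 ]
   clamp_pivot 0.89 [ 0.5184 -0.0728  0.058 ]
   plate 0.92 [0.5038 0.2659 0.    ]
   plate 0.71 [0.4683 0.3838 0.    ]
side mat (array([505.7, 270.9]), [56.9, 80.1], 100.24)
 base (array([519.5, -20.3]), [136.6, 247.4], 88.27)
 red (array([ 517.8, -199.1]), [35.3, 106.3], 90.96) [ 0.511 -0.198  0.082]
 pad (array([522.1,  34. ]), [45.6, 69.0], 88.87)
   fixture 0.84 [ 0.5172 -0.0282  0.    ]
   nest_seat 0.79 [0.5226 0.0285 0.016 ]
   clamp_grip 0.75 [ 0.5225 -0.2126  0.077 ]
   clamp_pivot 0.93 [ 0.5323 -0.0621  0.058 ]
   plate 0.94 [0.5032 0.2763 0.    ]
   plate 0.73 [0.4712 0.3885 0.    ]
```

```bash
python3 - <<'E'
from h import *
from scipy.optimize import least_squares
out={}
for n in ("top","side"):
    p=r.camera(n); g=cv2.GaussianBlur(p["frame"].min(2),(3,3),0).astype(float)
    # fit pose (x,y,yaw) of the 130x240 outline on z=.012 by edge contrast
    from scipy.ndimage import map_coordinates as mc
    K=np.array(p["intrinsics"]);A=att(p);o=np.array(p["position"])
    def proj(w):
        c=(w-o)@A; s=np.c_[c[:,0]/-c[:,2],-c[:,1]/-c[:,2]]; s=s*(1+p["k1"]*(s**2).sum(1,keepdims=True))
        return s*[K[0,0],K[1,1]]+K[:2,2]
    def score(v,d):
        hx,hy=.065+d,.12+d; t=np.linspace(-.95,.95,120)
        L=[(np.full(120,-hx),t*hy),(t*hx,np.full(120,hy))]
        L+=[(np.full(120,hx),t*hy)] if n=="top" else []
        tb=t[(abs(t)>.45)]; L+=[(tb*hx,np.full(len(tb),-hy))] if n=="top" else []
        q=np.concatenate([np.c_[a,b] for a,b in L]); c,s=np.cos(v[2]),np.sin(v[2])
        w=np.c_[v[0]+c*q[:,0]-s*q[:,1],v[1]+s*q[:,0]+c*q[:,1],np.full(len(q),.012)]
        u=proj(w); return mc(g,[u[:,1],u[:,0]],order=1).clip(0,170)
    from scipy.optimize import differential_evolution as de
    f=lambda v: -(np.mean(score(v,-.003))-np.mean(score(v,.003)))
    b=de(f,[(.50,.54),(-.05,0),(-.08,.04)],seed=1,tol=1e-6)
    x,y,a=b.x; c,s=np.cos(a),np.sin(a); print(n,np.round([x*1e3,y*1e3,np.degrees(a)],2),b.fun,"seat",np.round([x-s*.055,y+c*.055],4),"grip",np.round([x+s*.188,y-c*.188],4))
E
```

```text
top [526.15 -26.92  -2.01] -98.18680931301795 seat [0.5281 0.028 ] grip [ 0.5196 -0.2148]
side [515.95 -16.28  -1.73] -84.39467832514595 seat [0.5176 0.0387] grip [ 0.5103 -0.2042]
```

The candidates, in top-image pixels, are the larger white plate with blue mat (~194,230), the small white one (~159,241) and the yellow one (~205,272). The larger white one, about 54x78 mm at the mat, fits the description, and the enlarged crops confirm it. Next I turn the tool to yaw 100.2 and travel.

{"method": "servo_tool", "body": {"targets": [[[0,0,0],[0,0,-1],0],[[0,0,0],[0,0,-1],0],[[0,0,0],[0,0,-1],0],[[0,0,0],[0,0,-1],0],[[0,0,0],[0,0,-1],0],[[0,0,0],[0,0,-1],0],[[0,0,0],[0,0,-1],0],[[0,0,0],[0,0,-1],0],[[0,0,0],[0,0,-1],0],[[0,0,0],[0,0,-1],0],[[0,0,0],[0,0,-1],0],[[0,0,0],[0,0,-1],0]], "squeeze": 20}}

```text
time: 3.6
position: [0.176, -0.5211, 0.2468]
orientation: [180.0, 0.0, 87.6]
wrist_force: [0.2, -0.5, 0.4]
gripper_width: 0.0881
grip_force: 0.0
```

{"method": "servo_tool", "body": {"targets": [[[0,0,0],[0,0,-1],0],[[0,0,0],[0,0,-1],0],[[0,0,0],[0,0,-0.24],0],[[1,0.65,0],[0,0,0],0],[[1,0.65,0],[0,0,0],0],[[1,0.65,0],[0,0,0],0],[[1,0.65,0],[0,0,0],0],[[1,0.65,0],[0,0,0],0],[[1,0.65,0],[0,0,0],0],[[1,0.65,0],[0,0,0],0],[[1,0.65,0],[0,0,0],0],[[1,0.65,0],[0,0,0],0]]}}

```text
time: 5.1
position: [0.2596, -0.3218, 0.2468]
orientation: [180.0, 0.0, 100.2]
wrist_force: [0.6, -0.8, 0.4]
gripper_width: 0.088
grip_force: 0.0
```

{"method": "servo_tool", "body": {"targets": [[[1,0.65,0],[0,0,0],0],[[1,0.65,0],[0,0,0],0],[[1,0.65,0],[0,0,0],0],[[1,0.65,0],[0,0,0],0],[[1,0.65,0],[0,0,0],0],[[1,0.65,0],[0,0,0],0],[[1,0.65,0],[0,0,0],0],[[1,0.65,0],[0,0,0],0],[[1,0.65,0],[0,0,0],0],[[1,0.65,0],[0,0,0],0],[[1,0.65,0],[0,0,0],0],[[1,0.65,0],[0,0,0],0]]}}

```text
time: 6.6
position: [0.3699, -0.0578, 0.2468]
orientation: [180.0, 0.0, 100.2]
wrist_force: [-0.6, 0.1, 0.0]
gripper_width: 0.0882
grip_force: 0.0
```

{"method": "servo_tool", "body": {"targets": [[[1,0.65,0],[0,0,0],0],[[1,0.65,0],[0,0,0],0],[[1,0.65,0],[0,0,0],0],[[1,0.65,0],[0,0,0],0],[[1,0.65,0],[0,0,0],0],[[1,0.65,0.5],[0,0,0],0],[[1,0.65,1],[0,0,0],0],[[1,0.65,1],[0,0,0],0],[[1,0.65,1],[0,0,0],0],[[1,0.65,1],[0,0,0],0],[[0.5,0.3,1],[0,0,0],0],[[0,0,0],[0,0,0],0]]}}

```text
time: 8.1
position: [0.4654, 0.1724, 0.1358]
orientation: [-179.8, -0.0, 100.3]
wrist_force: [0.4, -0.1, -0.5]
gripper_width: 0.088
grip_force: 0.0
```

{"method": "servo_tool", "body": {"targets": [[[0.86,0.61,0],[0,0,0],0],[[0.86,0.61,0],[0,0,0],0],[[0.86,0.61,0],[0,0,0],0],[[0.86,0.61,0],[0,0,0],0],[[0.86,0.61,1],[0,0,0],0],[[0,0,1],[0,0,0],0],[[0,0,0.7],[0,0,0],0],[[0,0,0],[0,0,0],0]]}}

```text
time: 9.1
position: [0.5108, 0.2668, 0.0827]
orientation: [-179.9, 0.0, 100.2]
wrist_force: [0.5, 0.6, -0.0]
gripper_width: 0.0884
grip_force: 0.0
```

```bash
python3 - <<'E'
from h import *
p=r.camera("side"); cv2.imwrite("pics/c.png",cv2.resize(p["frame"][200:400,120:380],None,fx=3,fy=3,interpolation=2)); print(r.observe()["position"])
E
```

```text
[0.51114547 0.2669166  0.0832935 ]
```

View pics/c.png

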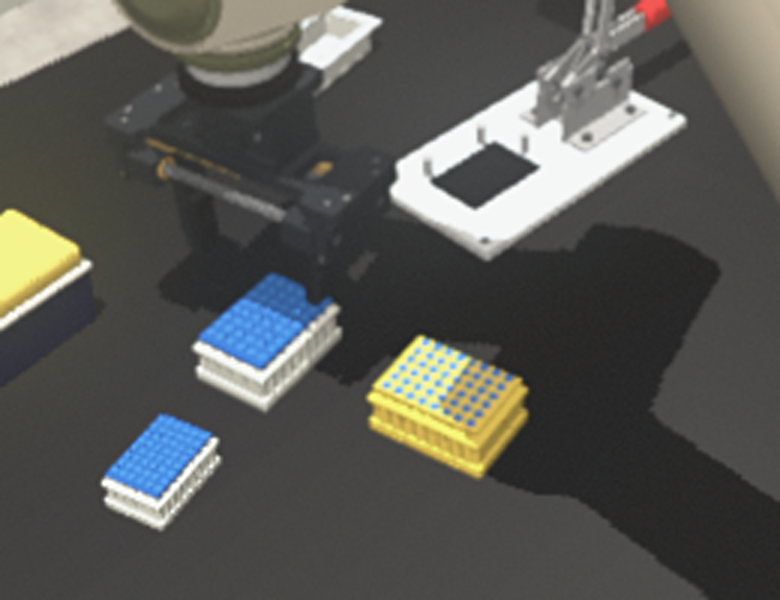

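The fingers straddle the large plate: its centre is at crop (265,330) and the fingers at (200,245) and (335,280), still above it. Next I descend and grip.

{"method": "servo_tool", "body": {"targets": [[[0,0,1],[0,0,0],0],[[0,0,1],[0,0,0],0],[[0,0,1],[0,0,0],0],[[0,0,0.5],[0,0,0],0],[[0,0,0],[0,0,0],0.5],[[0,0,0],[0,0,0],0.5],[[0,0,0],[0,0,0],0.5],[[0,0,0],[0,0,0],0.5],[[0,0,0],[0,0,0],0.5],[[0,0,0],[0,0,0],0.5]], "squeeze": 20}}

```text
time: 10.4
position: [0.5112, 0.2672, 0.0134]
orientation: [180.0, -0.0, 100.3]
wrist_force: [-2.1, -0.8, 5.9]
gripper_width: 0.0595
grip_force: 20.0
```

{"method": "servo_tool", "body": {"targets": [[[0,0,-0.5],[0,0,0],0.5],[[0,0,-0.7],[0,0,0],0.5],[[0,0,-0.9],[0,0,0],0.5],[[0,0,-0.9],[0,0,1],0.5],[[0,0,0],[0,0,1],0.5],[[0,0,0],[0,0,0.12],0.5],[[0,0,0],[0,0,0],0.5]]}}

```text
time: 11.28
position: [0.511, 0.2672, 0.0729]
orientation: [-180.0, -0.0, 88.2]
wrist_force: [0.5, -0.1, -1.9]
gripper_width: 0.0598
grip_force: 20.0
```

{"method": "servo_tool", "body": {"targets": [[[-0.5,0.04,0],[0,0,0],0.5],[[-1,0.09,0],[0,0,0],0.5],[[-1,0.09,0],[0,0,0],0.5],[[-1,0.09,0],[0,0,0],0.5],[[-1,0.09,0],[0,0,0],0.5],[[-1,0.09,0],[0,0,0],0.5],[[-1,0.09,0],[0,0,0],0.5],[[-1,0.09,0],[0,0,0],0.5],[[-1,0.09,0],[0,0,0],0.5],[[-1,0.09,0],[0,0,0],0.5],[[-1,0.09,0],[0,0,0],0.5],[[-1,0.05,0],[0,0,0],0.5]]}}

```text
time: 12.78
position: [0.5231, 0.0351, 0.0728]
orientation: [180.0, 0.0, 88.1]
wrist_force: [0.4, -0.7, -2.3]
gripper_width: 0.0597
grip_force: 20.0
```

{"method": "servo_tool", "body": {"targets": [[[0,0,0],[0,0,0],0.5],[[0,0,0],[0,0,0],0.5]]}}

```text
time: 13.02
position: [0.5231, 0.0367, 0.0728]
orientation: [-180.0, -0.0, 88.1]
wrist_force: [0.1, 0.4, -1.6]
gripper_width: 0.0599
grip_force: 20.0
```

```bash
python3 - <<'E'
from h import *
o=r.observe(); print(o["position"],o["orientation"],o["wrist_force"],o["gripper_width"])
for n in ("side","top"):
    p=r.camera(n); cv2.imwrite("pics/d%s.png"%n,cv2.resize(p["frame"][130:300,180:400],None,fx=3.5,fy=3.5,interpolation=2))
    for t in ("plate",):
        for x in r.regions_of(p,t)[:3]:
            c=cloud(p,x["mask"]); print(n,x["confidence"],x["rect"],c.mean(0)); b=blue(p,x["rect"]); print(rect(p,b,.036+o["position"][2]-.0134) if b.sum()>30 else b.sum())
E
```

```text
[0.52310736 0.0367389  0.07278254] [-1.79996929e+02 -1.11742041e-02  8.80983121e+01] [ 0.07845947  0.44937599 -1.56983255] 0.059944344562977134
side 0.6 [258.4, 224.2, 45.7, 30.7] [0.5168382  0.06267909 0.08304332]
(array([520.8,  48.4]), [58.4, 66.5], 87.71)
side 0.6 [244.6, 312.4, 50.5, 44.9] [0.36434052 0.2407278  0.02754661]
(array([299.2, 289.6]), [1.7, 2.3], 132.72)
side 0.57 [153.1, 337.1, 37.8, 37.9] [0.46250188 0.39348393 0.01997167]
(array([411.6, 422.5]), [37.4, 52.4], 106.77)
top 0.72 [149.6, 233.5, 19.4, 18.4] [0.47361835 0.38152129 0.02411969]
(array([471.7, 367. ]), [36.4, 54.8], 106.01)
top 0.58 [192.7, 256.0, 21.6, 31.0] [0.37960594 0.22689179 0.03386377]
(array([346.5, 225.5]), [0.0, 0.0], 0.0)
```

View pics/dside.png

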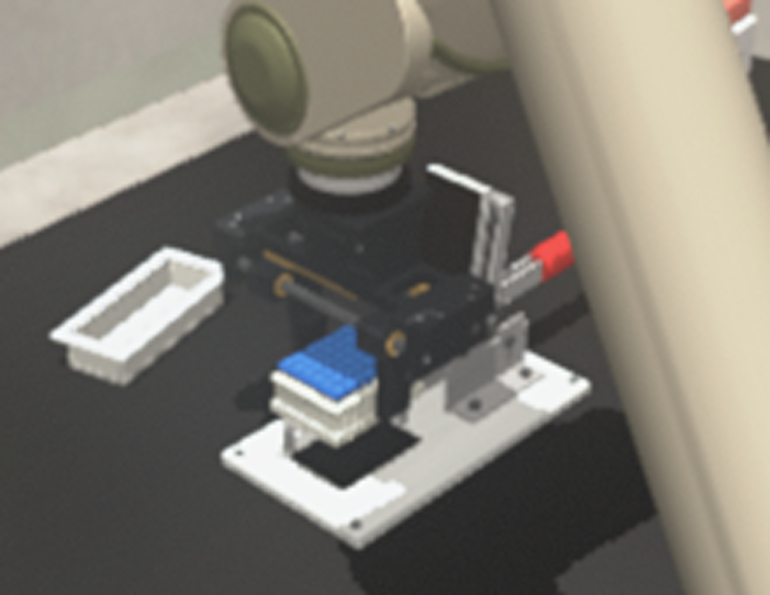

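{"method": "servo_tool", "body": {"targets": [[[0,0,0.8],[0,0,0],0.5],[[0,0,0.8],[0,0,0],0.5],[[0,0,0.47],[0,0,0],0.5],[[0,0,0],[0,0,0],0.5],[[-0.15,0,0],[0,0,0],0.5],[[-0.15,0,0],[0,0,0],0.5],[[-0.1,0,0],[0,0,0],0.5],[[0,0,0],[0,0,0],0.5]]}}

```text
time: 14.22
position: [0.523, 0.0285, 0.0315]
orientation: [180.0, 0.0, 88.1]
wrist_force: [-1.0, 0.5, -2.4]
gripper_width: 0.0597
grip_force: 20.0
```

{"method": "servo_tool", "body": {"targets": [[[-0.1,0,0],[0,0,0],0.5],[[-0.1,0,0],[0,0,0],0.5],[[0,0,0],[0,0,0],0.5]]}}

```text
time: 14.6
position: [0.5229, 0.0265, 0.0315]
orientation: [180.0, -0.2, 88.1]
wrist_force: [1.3, 13.4, -0.1]
gripper_width: 0.0594
grip_force: 20.0
```

{"method": "servo_tool", "body": {"targets": [[[-0.1,0,0],[0,0,0],0.5],[[0,0,0],[0,0,0],0.5]]}}

```text
time: 14.85
position: [0.5227, 0.0261, 0.0316]
orientation: [180.0, -0.3, 88.1]
wrist_force: [1.9, 24.4, 2.5]
gripper_width: 0.0597
grip_force: 20.0
```

{"method": "servo_tool", "body": {"targets": [[[0.1,0,0],[0,0,0],0.5],[[0,0.1,0],[0,0,0],0.5],[[0,0.1,0],[0,0,0],0.5],[[0,0,0],[0,0,0],0.5]]}}

```text
time: 15.35
position: [0.5252, 0.0263, 0.0308]
orientation: [-179.8, -0.2, 88.1]
wrist_force: [-3.9, 10.7, -0.6]
gripper_width: 0.0598
grip_force: 20.0
```

{"method": "servo_tool", "body": {"targets": [[[0,0.05,0],[0,0,0],0.5],[[0,0,0],[0,0,0],0.5]]}}

```text
time: 15.6
position: [0.5259, 0.0263, 0.0307]
orientation: [-179.7, -0.2, 88.1]
wrist_force: [-4.3, 10.2, -1.1]
gripper_width: 0.0598
grip_force: 20.0
```

{"method": "servo_tool", "body": {"targets": [[[0,0.05,0],[0,0,0],0.5],[[0,0,0],[0,0,0],0.5]]}}

```text
time: 15.85
position: [0.5262, 0.0263, 0.0306]
orientation: [-179.6, -0.2, 88.1]
wrist_force: [-7.3, 10.4, 0.5]
gripper_width: 0.0596
grip_force: 20.0
```

{"method": "servo_tool", "body": {"targets": [[[0,0.05,0],[0,0,0],0.5],[[0,0,0],[0,0,0],0.5]]}}

```text
time: 16.1
position: [0.5263, 0.0264, 0.0305]
orientation: [-179.5, -0.2, 88.1]
wrist_force: [-11.1, 8.9, 2.7]
gripper_width: 0.0598
grip_force: 20.0
```

{"method": "servo_tool", "body": {"targets": [[[0,0.05,0],[0,0,0],0.5],[[0,0,0],[0,0,0],0.5]]}}

```text
time: 16.35
position: [0.5264, 0.0264, 0.0304]
orientation: [-179.4, -0.2, 88.1]
wrist_force: [-14.3, 8.6, 5.3]
gripper_width: 0.0594
grip_force: 20.0
```

```bash
python3 - <<'E'
from h import *
o=r.observe(); print(o["moment"],o["position"],o["wrist_force"])
p=r.camera("side"); cv2.imwrite("pics/e.png",cv2.resize(p["frame"][190:300,220:370],None,fx=5,fy=5,interpolation=2))
E
```

```text
[ 1.24237438  2.1653054  -0.2884261 ] [0.52637087 0.02637677 0.03044064] [-14.31197178   8.61933024   5.25239811]
```

View pics/e.png

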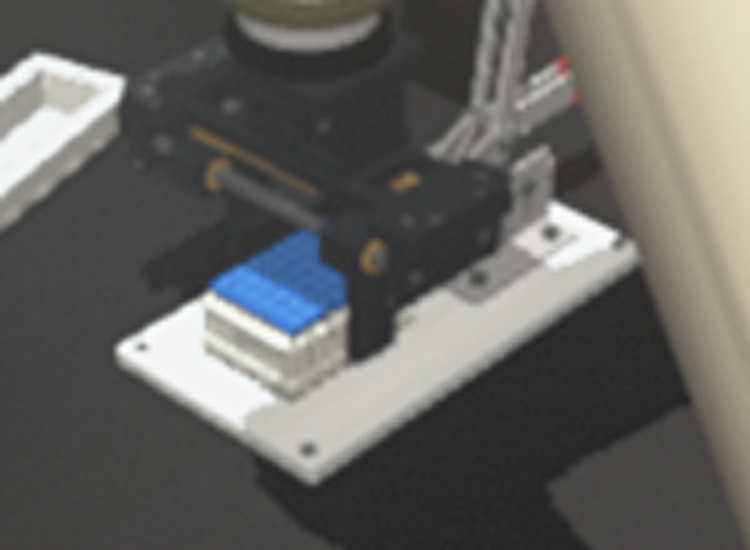

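The plate is up against the pins. I ease the push, lower onto the pad and release.

{"method": "servo_tool", "body": {"targets": [[[0.03,-0.15,0],[0,0,0],0.5],[[0,0,0.05],[0,0,0],0.5],[[0,0,0.05],[0,0,0],0.5],[[0,0,0],[0,0,0],0.5]]}}

```text
time: 16.9
position: [0.5262, 0.0264, 0.0295]
orientation: [-179.8, -0.1, 88.1]
wrist_force: [-6.4, 8.0, 6.1]
gripper_width: 0.0597
grip_force: 20.0
```

{"method": "servo_tool", "body": {"targets": [[[0,0,0],[0,0,0],0.2],[[0,0,0],[0,0,0],0.1],[[0,0,0],[0,0,0],0],[[0,0,0],[0,0,0],0],[[0,0,0],[0,0,0],0]]}}

```text
time: 17.52
position: [0.5279, 0.0251, 0.0293]
orientation: [180.0, 0.0, 88.1]
wrist_force: [-0.2, 0.0, 0.0]
gripper_width: 0.0883
grip_force: 0.0
```

{"method": "servo_tool", "body": {"targets": [[[0,0,-0.3],[0,0,0],0],[[0,0,-0.7],[0,0,0],0],[[0,0,-1],[0,0,0],0],[[0.5,0,-1],[0,0,0],0],[[0.5,0,-1],[0,0,0],0],[[0,0,-1],[0,0,0],0],[[0,0,-1],[0,0,0],0],[[0,0,-1],[0,0,0],0],[[0,0,-1],[0,0,0],0],[[0,0,-1],[0,0,0],0],[[0,0,-1],[0,0,0],0],[[0,0,-0.5],[0,0,0],0]]}}

```text
time: 19.02
position: [0.5285, 0.0451, 0.2411]
orientation: [179.9, 0.0, 88.1]
wrist_force: [-0.1, -0.1, 0.8]
gripper_width: 0.0881
grip_force: 0.0
```

{"method": "servo_tool", "body": {"targets": [[[-1,0,0],[0,0,0],0],[[-1,0,0],[0,0,0],0],[[-1,0,0],[0,0,0],0],[[-1,0,0],[0,0,0],0],[[-1,0,0],[0,0,0],0],[[-1,0,0],[0,0,0],0],[[-1,0,0],[0,0,0],0],[[-1,0,0],[0,0,0],0],[[-1,0,0],[0,0,0],0],[[-1,0,0],[0,0,0],0],[[-1,0,0],[0,0,0],0],[[-1,0,0],[0,0,0],0]]}}

```text
time: 20.52
position: [0.5205, -0.1961, 0.2393]
orientation: [180.0, 0.0, 88.1]
wrist_force: [0.3, 0.9, 0.6]
gripper_width: 0.0882
grip_force: 0.0
```

{"method": "servo_tool", "body": {"targets": [[[-1,0,0.5],[0,0,0],0],[[0,0,1],[0,0,0],0],[[0,0,1],[0,0,0],0],[[0,0,0],[0,0,0],0]]}}

```text
time: 21.02
position: [0.5193, -0.215, 0.1877]
orientation: [-179.8, -0.1, 88.1]
wrist_force: [0.3, 0.0, 1.1]
gripper_width: 0.0882
grip_force: 0.0
```

```bash
python3 - <<'E'
from h import *
o=r.observe(); print(o["position"],o["orientation"])
p=r.camera("top")
for n in ("side","top"):
    p=r.camera(n); cv2.imwrite("pics/f%s.png"%n,cv2.resize(p["frame"][150:300,220:400],None,fx=4,fy=4,interpolation=2))
    b=blue(p,[255,215,40,35]); print(n,b.sum(), rect(p,b,.052) if b.sum()>30 else 0)
    for x in r.pinpoint(p,"clamp_grip")[:2]: print(x["confidence"],atz(p,x["uv"],.077))
E
```

```text
[ 0.51931404 -0.21496349  0.18766171] [-1.79823748e+02 -1.11796385e-01  8.80984098e+01]
side 460 (array([523.6,  32.4]), [57.0, 77.8], 88.05)
0.58 [[ 0.53046246 -0.22614757  0.077     ]]
0.33 [[0.46785701 0.09229533 0.077     ]]
top 389 (array([529.9,  27.5]), [54.5, 73.7], 90.66)
0.44 [[ 0.52224556 -0.22858497  0.077     ]]
```

View pics/fside.png

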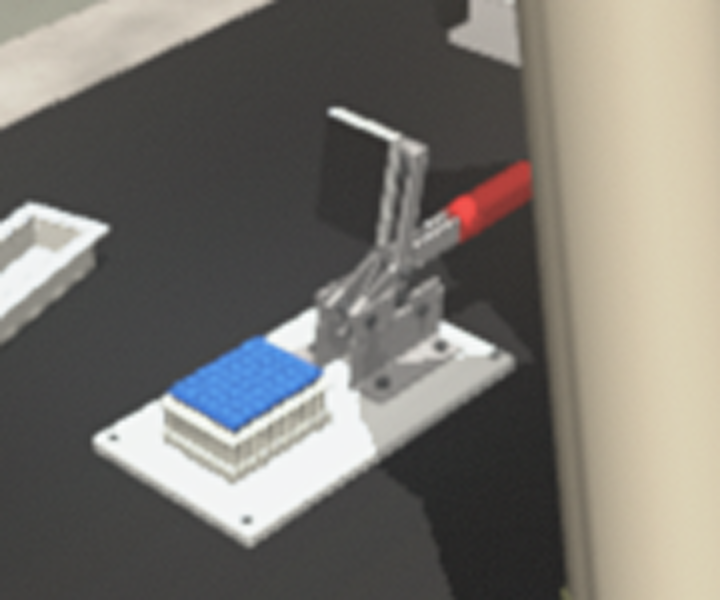

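The plate sits level and square in the nest at crop (245,410), with the arm open. Next I pinch the handle.

{"method": "servo_tool", "body": {"targets": [[[0,0,1],[0,0,0],0],[[0,0,1],[0,0,0],0],[[0,0,1],[0,0,0],0],[[0,0,1],[0,0,0],0],[[0,0,1],[0,0,0],0],[[0,0,1],[0,0,0],0.4],[[0,0,0.05],[0,0,0],0.6],[[0,0,0],[0,0,0],0.9],[[0,0,0],[0,0,0],0.9],[[0,0,0],[0,0,0],0.9],[[0,0,0],[0,0,0],0.9],[[0,0,0],[0,0,0],0.9]], "squeeze": 25}}

```text
time: 22.78
position: [0.5194, -0.2147, 0.0683]
orientation: [-179.9, -0.0, 88.1]
wrist_force: [-14.7, -3.6, 1.1]
gripper_width: 0.0203
grip_force: 7.6
```

{"method": "servo_tool", "body": {"targets": [[[0,-0.1,0],[0,0,0],0.9],[[0,0,0],[0,0,0],0.9],[[0,0,0],[0,0,0],0.9]]}}

```text
time: 23.15
position: [0.5184, -0.2147, 0.0685]
orientation: [179.9, 0.0, 88.1]
wrist_force: [4.0, 0.2, 1.3]
gripper_width: 0.0202
grip_force: 25.0
```

{"method": "servo_tool", "body": {"targets": [[[0.12,0.02,-0.47],[0,0,0],0.9],[[0.13,0,-0.48],[0,0,0],0.9],[[0.2,0,-0.55],[0,0,0],0.9],[[0.2,0,-0.55],[0,0,0],0.9],[[0.32,0,-0.55],[0,0,0],0.9],[[0.33,0,-0.55],[0,0,0],0.9],[[0.4,0,-0.53],[0,0,0],0.9],[[0.4,0,-0.52],[0,0,0],0.9]]}}

```text
time: 24.15
position: [0.5197, -0.1721, 0.1532]
orientation: [180.0, -0.0, 88.1]
wrist_force: [4.2, -0.1, -3.2]
gripper_width: 0.0199
grip_force: 25.0
```

{"method": "servo_tool", "body": {"targets": [[[0.52,0,-0.45],[0,0,0],0.9],[[0.53,0,-0.45],[0,0,0],0.9],[[0.62,0,-0.37],[0,0,0],0.9],[[0.63,0,-0.38],[0,0,0],0.9],[[0.72,0,-0.25],[0,0,0],0.9],[[0.73,0,-0.25],[0,0,0],0.9],[[0,0,0],[0,0,0],0.9]]}}

```text
time: 25.02
position: [0.5222, -0.0962, 0.1957]
orientation: [180.0, -0.1, 88.2]
wrist_force: [1.0, 1.6, 6.2]
gripper_width: 0.0196
grip_force: 25.0
```

{"method": "servo_tool", "body": {"targets": [[[0.55,0,-0.08],[0,0,0],0.9],[[0.55,0,-0.08],[0,0,0],0.9],[[0.55,0,-0.08],[0,0,0],0.9],[[0.5,0,0],[0,0,0],0.9],[[0.5,0,0],[0,0,0],0.9],[[0,0,0],[0,0,0],0.9]]}}

```text
time: 25.78
position: [0.5238, -0.0445, 0.1999]
orientation: [-180.0, 0.0, 88.1]
wrist_force: [1.1, -4.2, 1.2]
gripper_width: 0.0196
grip_force: 25.0
```

{"method": "servo_tool", "body": {"targets": [[[0.35,0,0.02],[0,0,0],0.9],[[0.35,0,0.03],[0,0,0],0.9],[[0.25,0,0.03],[0,0,0],0.9],[[0.25,0,0.03],[0,0,0],0.9],[[0,0,0],[0,0,0],0.9]]}}

```text
time: 26.4
position: [0.5246, -0.0205, 0.198]
orientation: [-180.0, 0.0, 88.1]
wrist_force: [-0.2, -1.9, 5.4]
gripper_width: 0.0197
grip_force: 25.0
```

{"method": "servo_tool", "body": {"targets": [[[0.1,0,0],[0,0,0],0.9],[[0.1,0,0],[0,0,0],0.9],[[0,0,0],[0,0,0],0.9]]}}

```text
time: 26.78
position: [0.5247, -0.0165, 0.1975]
orientation: [-179.9, -0.0, 88.1]
wrist_force: [1.5, -1.7, -2.0]
gripper_width: 0.0197
grip_force: 25.0
```

{"method": "servo_tool", "body": {"targets": [[[0.1,0,0],[0,0,0],0.9],[[0.1,0,0],[0,0,0],0.9],[[0,0,0],[0,0,0],0.9]]}}

```text
time: 27.15
position: [0.5248, -0.0138, 0.1969]
orientation: [-179.9, 0.1, 88.1]
wrist_force: [1.0, -9.2, -8.9]
gripper_width: 0.0198
grip_force: 25.0
```

{"method": "servo_tool", "body": {"targets": [[[0.1,0,0],[0,0,0],0.9],[[0.1,0,0],[0,0,0],0.9],[[0,0,0],[0,0,0],0.9]]}}

```text
time: 27.52
position: [0.5248, -0.0115, 0.1964]
orientation: [-179.8, 0.3, 88.0]
wrist_force: [1.7, -20.8, -13.4]
gripper_width: 0.0197
grip_force: 25.0
```

```bash
python3 - <<'E'
from h import *
p=r.camera("side"); cv2.imwrite("pics/g.png",cv2.resize(p["frame"][140:290,230:390],None,fx=4,fy=4,interpolation=2))
E
```

```text
(no output)
```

View pics/g.png

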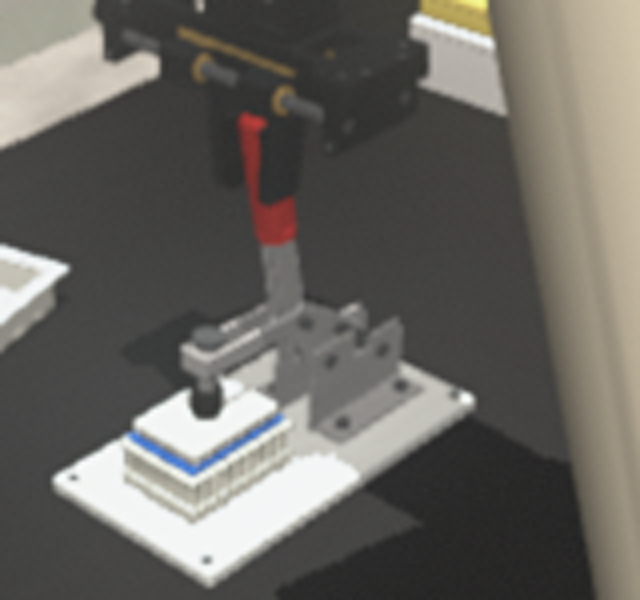

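The clamp is against its stop: force rises to 21 N, the handle leans past vertical in the picture, and the pressure plate lies flat on the mat at (205,425). I release and withdraw.

{"method": "servo_tool", "body": {"targets": [[[-0.1,0,0.05],[0,0,0],0.9],[[0,0,0],[0,0,0],0.6],[[0,0,0],[0,0,0],0.3],[[0,0,0],[0,0,0],0],[[0,0,0],[0,0,0],0],[[0,0,0],[0,0,0],0],[[0,0,-0.5],[0,0,0],0],[[0,0,-1],[0,0,0],0],[[0,0,-1],[0,0,0],0],[[0,0,-1],[0,0,0],0],[[0,0,0],[0,0,0],0],[[0,0,0],[0,0,0],0]]}}

```text
time: 29.08
position: [0.5248, -0.0107, 0.2664]
orientation: [-179.9, -0.0, 88.1]
wrist_force: [-0.9, -0.7, -0.3]
gripper_width: 0.0883
grip_force: 0.0
```

{"method": "servo_tool", "body": {"targets": [[[0,0,0],[0,0,0],0],[[0,0,0],[0,0,0],0],[[0,0,0],[0,0,0],0],[[0,0,0],[0,0,0],0],[[0,0,0],[0,0,0],0],[[0,0,0],[0,0,0],0],[[0,0,0],[0,0,0],0],[[0,0,0],[0,0,0],0],[[0,0,0],[0,0,0],0],[[0,0,0],[0,0,0],0],[[0,0,0],[0,0,0],0],[[0,0,0],[0,0,0],0]]}}

```text
time: 30.58
position: [0.5251, -0.0108, 0.2669]
orientation: [-180.0, -0.0, 88.1]
wrist_force: [0.5, 0.2, 0.1]
gripper_width: 0.0881
grip_force: 0.0
```

```bash
python3 - <<'E'
from h import *
p=r.camera("side"); cv2.imwrite("pics/i.png",cv2.resize(p["frame"][120:290,230:390],None,fx=3.5,fy=3.5,interpolation=2))
print(r.observe()["position"])
E
```

```text
[ 0.52507132 -0.01082071  0.26693964]
```

View pics/i.png

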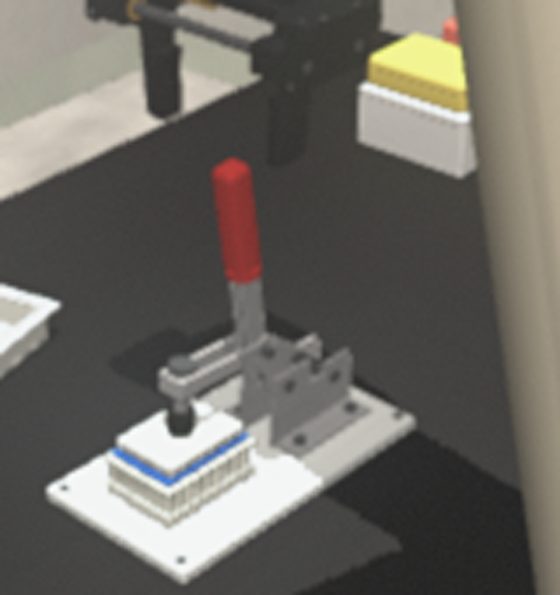

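{"method": "servo_tool", "body": {"targets": [[[0,0,0],[0,0,0],0],[[0,0,0],[0,0,0],0],[[0,0,0],[0,0,0],0],[[0,0,0],[0,0,0],0],[[0,0,0],[0,0,0],0],[[0,0,0],[0,0,0],0],[[0,0,0],[0,0,0],0],[[-0.1,0,0],[0,0,0],0]]}}

```text
time: 31.62
position: [0.525, -0.0128, 0.267]
orientation: [180.0, -0.0, 88.1]
wrist_force: [-0.8, -0.4, -0.3]
gripper_width: 0.0878
grip_force: 0.0
```

{"method": "servo_tool", "body": {"targets": [[[0,0,1],[0,0,0],0],[[0,0,1],[0,0,0],0],[[0,0,1],[0,0,0],0],[[0,0,0.45],[0,0,0],0],[[0,0,0],[0,0,0],0.4],[[0,0,0],[0,0,0],0.6],[[0,0,0],[0,0,0],0.9],[[0,0,0],[0,0,0],0.9],[[0,0,0],[0,0,0],0.9],[[0,0,0],[0,0,0],0.9],[[0,0,0],[0,0,0],0.9]], "squeeze": 25}}

```text
time: 33.0
position: [0.525, -0.0128, 0.198]
orientation: [-180.0, -0.0, 88.1]
wrist_force: [-0.4, -0.2, -0.0]
gripper_width: 0.0204
grip_force: 0.6
```

{"method": "servo_tool", "body": {"targets": [[[-0.2,0,0],[0,0,0],0.9],[[-0.3,0,-0.05],[0,0,0],0.9],[[-0.3,0,-0.05],[0,0,0],0.9],[[-0.35,0,0],[0,0,0],0.9],[[-0.4,0,0],[0,0,0],0.9],[[0,0,0],[0,0,0],0.9]]}}

```text
time: 33.75
position: [0.5239, -0.0443, 0.2]
orientation: [-180.0, -0.0, 88.1]
wrist_force: [-0.5, 1.9, 2.8]
gripper_width: 0.0199
grip_force: 25.0
```

{"method": "servo_tool", "body": {"targets": [[[-0.5,0,0],[0,0,0],0.9],[[-0.5,0,0],[0,0,0],0.9],[[-0.55,0,0.08],[0,0,0],0.9],[[-0.55,0,0.08],[0,0,0],0.9],[[-0.55,0,0.08],[0,0,0],0.9],[[-0.73,0,0.25],[0,0,0],0.9],[[-0.72,0,0.25],[0,0,0],0.9],[[-0.63,0,0.38],[0,0,0],0.9],[[-0.62,0,0.37],[0,0,0],0.9],[[0,0,0],[0,0,0],0.9]]}}

```text
time: 35.0
position: [0.5204, -0.1517, 0.1688]
orientation: [-179.9, -0.1, 88.1]
wrist_force: [3.8, 3.9, -4.7]
gripper_width: 0.0195
grip_force: 25.0
```

{"method": "servo_tool", "body": {"targets": [[[-0.53,0,0.45],[0,0,0],0.9],[[-0.52,0,0.45],[0,0,0],0.9],[[-0.4,0,0.52],[0,0,0],0.9],[[-0.4,0,0.53],[0,0,0],0.9],[[-0.33,0,0.55],[0,0,0],0.9],[[-0.32,0,0.55],[0,0,0],0.9],[[-0.2,0,0.55],[0,0,0],0.9],[[-0.2,0,0.55],[0,0,0],0.9],[[-0.13,0,0.48],[0,0,0],0.9],[[0,0,0],[0,0,0],0.9]]}}

```text
time: 36.25
position: [0.5185, -0.2117, 0.0764]
orientation: [-180.0, -0.0, 88.1]
wrist_force: [3.3, 5.0, -3.5]
gripper_width: 0.0197
grip_force: 25.0
```

{"method": "servo_tool", "body": {"targets": [[[-0.1,0,0.25],[0,0,0],0.9],[[0,0,0.15],[0,0,0],0.9],[[0,0,0],[0,0,0],0.9]]}}

```text
time: 36.62
position: [0.5186, -0.2132, 0.0705]
orientation: [179.9, 0.0, 88.1]
wrist_force: [0.1, 9.1, 12.5]
gripper_width: 0.0199
grip_force: 25.0
```

{"method": "servo_tool", "body": {"targets": [[[0,0,0],[0,0,0],0.5],[[0,0,0],[0,0,0],0],[[0,0,0],[0,0,0],0],[[0,0,0],[0,0,0],0],[[0,0,0],[0,0,0],0],[[0,0,-0.5],[0,0,0],0],[[0,0,-1],[0,0,0],0],[[0,0,-1],[0,0,0],0],[[0,0,-1],[0,0,0],0],[[0,0,-1],[0,0,0],0],[[0,0,-1],[0,0,0],0],[[0,0,0],[0,0,0],0]]}}

```text
time: 38.12
position: [0.5189, -0.2136, 0.1813]
orientation: [179.8, 0.1, 88.1]
wrist_force: [0.1, 0.2, -1.5]
gripper_width: 0.0884
grip_force: 0.0
```

```bash
python3 - <<'E'
from h import *
o=r.observe(); print(o["position"],o["time"])
for n in ("side","top"):
    p=r.camera(n)
    b=blue(p,[255,215,40,35]); print(n,b.sum(), rect(p,b,.048) if b.sum()>30 else 0)
    if n=="side": cv2.imwrite("pics/j.png",cv2.resize(p["frame"][150:300,220:400],None,fx=4,fy=4,interpolation=2))
E
```

```text
[ 0.51885472 -0.21359394  0.18125678] 38.125
side 439 (array([523.8,  32.7]), [56.0, 77.8], 88.23)
top 384 (array([528.6,  27.6]), [51.4, 73.9], 90.66)
```

View pics/j.png

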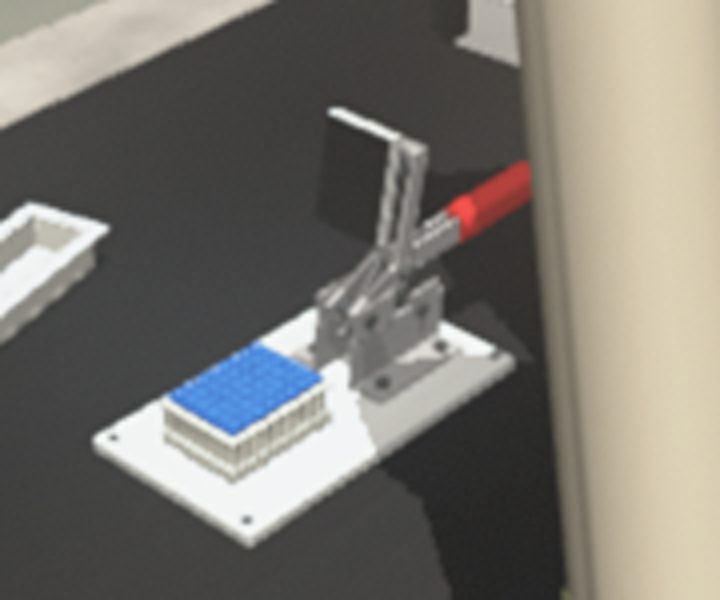

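The picture shows the clamp fully open (arm at (400,200), handle level), the mat pressed home (edges at (245,385)) and the plate unmoved in the nest. Handing in.

```bash
python3 -c "
from plant import r
print(r.sign_off())"
```

```text
the job is handed in; nothing more can be done
None
```

The job is handed in, with no verdict returned: the last image shows the plate in the nest where I set it against the pins, the cap mat pressed down by the locked clamp (over 2 s untouched), and the clamp fully open again, at about 38 s of the 62 s allowed.

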